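Put the bench tools back on their outline boards

TASK

Tidy the garage bench: lay each of the four tools (long spanner, short spanner, hammer and block plane) flat on the board that shows its own outline, covering the outline and pointing the same way as it is drawn. Leave the paint tin and the mug standing where they are.

Things in the scene. Friction and masses are not known exactly. Their poses are not given: they have to be found in the camera images.
- long_spanner: The longer of two dark steel combination spanners, lying flat: 150 mm long, ring end 30 mm across, open jaw 34 mm, ends 11 mm thick. Straight shank 14 mm wide, 1.5 to 9.5 mm above its underside, clear from x = -65 to +12 mm. Origin on the underside of the shank; x runs towards the jaw (jaw tips x = +55 mm, ring end -95 mm), z up. 0.18 kg, balanced near x = -20 mm.
- short_spanner: The shorter dark steel combination spanner, lying flat: 100 mm long, ring end 21 mm across, open jaw 24 mm, ends 11 mm thick. Shank 11 mm wide, 1.5 to 9.5 mm above its underside, clear from x = -49 to -1 mm: grip near x = -22 mm. Origin on the underside where shank meets jaw; x runs towards the jaw (jaw tips x = +30 mm, ring end -70 mm), z up. 0.07 kg.
- hammer: Stubby claw hammer lying on its side: dark steel head 96 mm across, 24 mm thick; pale wooden handle 22 mm wide, 1 to 21 mm above its underside. Origin under the handle, level with the head's underside; x runs towards the head (head x = +21 to +47 mm, handle butt -104 mm), striking face at +y, claw at -y, z up. Grip the handle near x = -5 mm. 0.32 kg.
- plane: Block plane standing on its sole: dark grey body 112 mm long, 44 mm wide, 30 mm high, round toe, square heel; steel cap, brass wheel and dark wooden knob on top, up to 50 mm high. Origin under its centre line; x runs towards the toe (toe x = +42 mm, heel -70 mm), z up. Sides parallel from x = -70 to +20 mm: grip across them near x = -10 mm. 0.55 kg.
- long_spanner_board: Plywood board 166 x 56 mm, 5 mm thick, fixed to the bench, with the flat black life-size outline of the long spanner on it. Origin at the middle of its underside; x along the board towards the drawn jaw end, z up. The long spanner covers its outline when its own origin is at x = +20, y = 0, z = 5 mm here and both x axes point the same way.
- short_spanner_board: Plywood board 120 x 46 mm, 5 mm thick, fixed to the bench, with the flat black life-size outline of the short spanner on it. Origin at the middle of its underside; x along the board towards the drawn jaw end, z up. The short spanner covers its outline when its own origin is at x = +20, y = 0, z = 5 mm here and both x axes point the same way.
- hammer_board: Plywood board 164 x 108 mm, 5 mm thick, fixed to the bench, with the flat black life-size outline of the hammer on it. Origin at the middle of its underside; x along the board towards the drawn head end, z up. The hammer covers its outline when its own origin is at x = +28, y = 0, z = 5 mm here and both x axes point the same way.
- plane_board: Plywood board 130 x 64 mm, 5 mm thick, fixed to the bench, with the flat black life-size outline of the block plane on it. Origin at the middle of its underside; x along the board towards the drawn toe end, z up. The block plane covers its outline when its own origin is at x = +15, y = 0, z = 5 mm here and both x axes point the same way.
- paint_tin: Closed paint tin, a bystander, 86 mm across and 95 mm high, standing at the right of the work (-y). Origin at the middle of its underside, z up.
- mug: White mug, a bystander, 80 mm across and 90 mm high, handle on its own +y side, standing at the left of the work (+y). Origin at the middle of its underside, z up.

How it is judged:
By the outcome, as a careful person would: the job done as asked, in the order asked, and still so for the second after the job is handed in, with the robot touching nothing.
It also fails if it takes over 120 s, if anything falls off the work surface, if the arm or the gripper's body presses on something with over 40 N, if the wrist force passes 120 N, or if a joint passes its speed limit or range.

ROBOT

A 6-joint arm with a two-finger parallel gripper is mounted at the origin on the work surface. World frame = base frame: x ahead of the robot, y to its left, z up, the work surface at z = 0. Lengths are in m, angles in degrees, forces in N, time in s.
With the tool pointing down it reaches from about 0.25 to 0.725 m from the base axis. Payload 9.7 kg.
Tool frame: the origin (TCP) lies midway between the tips of the shut fingers; the grasp point (between the pads) lies bot.grasp_offset behind it (bot.grasp_offset is the distance from the TCP to the grasp point, in m); x points along the fingers, y is the direction in which the jaws open and shut, and the axes are right-handed (so a half turn about x gives the same grasp; the last joint's range is limited). The gripper opens to 85 mm and grips with 20 to 120 N. Pads are 22 mm wide; open, the fingers measure 114 mm over their backs; the gripper's body (76 mm by 85 mm) begins 54 mm behind the grasp point. The pads swing forward as they close: fully open they stand 13 mm farther back than shut.
Start: joints at [-76.146, 4.979, 10.078, 95.1, 0, 90], TCP at [0.132, -0.534, 0.231] pointing down, gripper open.
Joint ranges: [-179.16, 179.16], [-48.56, 103.87], [-65.8, 70.77], [-126.05, 130.52], [-82.76, 87.17], [-180, 180]. Speed limits (degrees/s): [127.2, 127.2, 147.25, 180, 180, 180].

INTERFACE

Orientations are given as [roll, pitch, yaw] about the fixed x, y, z axes, in that order (R = Rz(yaw) Ry(pitch) Rx(roll)).
In Python, from workcell import status, camera, bot gives the robot as it stands.
- The arm moves only by the shell command python3 -m jog 'ROWS' [OPENING] [FORCE]. ROWS is text: rows parted by semicolons, each of 4 numbers parted by spaces: the shift along the tool's x, y, z in mm, then the turn about the tool's x in degrees. A call has exactly 8 rows; each row is the pose to reach, as a shift and turn from the pose commanded when the call began, along the tool's axes at that moment; what a row does not reach only later rows make up. A row lasts 1/8 s, in which the tool goes at most 62.5 mm and 10.7 degrees, less where a joint would pass 70% of its speed; a pose out of reach is approached as far as the arm can. A call with a gripper value outside its range is refused whole. OPENING is the opening, from 0 (shut) to 1 (fully open), set as the call begins (- or left out, the last holds). The fingers move at their own pace and stop on an object; FORCE is the grip in N (left out, the last holds). Time passes only in rows, so rows that repeat a pose let the fingers close, or fill a call up. It gives the time, the measured TCP pose, the force and the opening at its end, in the units of the state.
- status.get_obs(): the state, without advancing time (a new reading comes with each control period).
- camera(name): name is "scene" or "top" or "wrist"; returns a dict with "color" (480x640x3 uint8, red, green, blue), "vfov" (degrees; the focal length in pixels is half the picture's height over the tangent of half this angle, whatever the lens; pixels are square), "cx", "cy" (the principal point, pixels), "rvec" (rotation vector, rad) and "tvec" (3), from world to camera coordinates, as OpenCV has them. Camera axes: x right, y down, z forward; pixel columns grow to the right and rows downward; lengths in m; the calibration is good to about 2 mm. A picture is of the moment at which its call begins. There is no depth.
- bot.job_done(): hands the job in, once; it reports no verdict.
The state is a dict: "time": time; "q": joint angles; "qd": joint speeds; "joint_efforts": joint torques, N m; "ee_pos": TCP position; "tcp_rot": TCP orientation; "wrist_force": force on the tool from outside, world axes, zero at the start; "torque": the same for the moment, N m; "opening": finger opening in m.
Only numpy, scipy, OpenCV 4.12 (cv2) and the standard library are available. Lean on these libraries where they do the work, as an engineer would, in place of code of your own. Each camera call takes 0.05 s, during which the arm holds its last target. There are 200 camera calls.

## Working session

There is one attempt and no reset: what is moved stays moved. The work goes in short steps, Python scripts to look and compute and a shell command to move; the robot and the scene stay as the last step left them, time stands still between calls to the robot, and variables do not carry over. Pictures are saved under pics/ and viewed, about 12 in all and at most 16, crops included, and the job is handed in when it is done.

```bash
mkdir -p pics; ls; python3 - <<'E'
from workcell import status,camera,bot
import cv2
o=status.get_obs();print(o,bot.grasp_offset)
for n in("top","scene"):
    c=camera(n);cv2.imwrite(f"pics/{n}0.png",c["color"][:,:,::-1]);print(n,c["vfov"],c["cx"],c["cy"],c["rvec"],c["tvec"])
E
```

```text
pics
{'time': 0.0, 'q': array([-7.61467193e+01,  5.01228884e+00,  1.00329842e+01,  9.50994672e+01,
        8.80852463e-04,  8.99989804e+01]), 'qd': array([-0.00866495,  0.02391196,  0.01348757, -0.01565466,  0.10848145,
       -0.06215884]), 'joint_efforts': array([ 4.51641696e-03, -5.20388067e+01,  4.64804220e+01,  1.61014684e-02,
        4.05062538e-04, -2.43400953e-07]), 'ee_pos': array([ 0.13163774, -0.53377125,  0.2305585 ]), 'tcp_rot': array([-90.64169231,  89.92122319, 103.21260738]), 'wrist_force': array([ 0.07110151, -0.08459095,  0.38041698]), 'torque': array([ 0.02998946, -0.01807252, -0.00299277]), 'opening': 0.08547356821560996} 0.0187
top 53.858887022977015 326.6292648346327 228.09345266481014 [ 2.13924652 -2.12421754  0.19318225] [9.16240127e-04 5.45831264e-01 1.08046727e+00]
scene 54.39064926951611 320.3884573741444 235.92676606791733 [ 1.93600748  1.38539765 -0.64099905] [-0.19068375 -0.29986657  1.8715981 ]
```

View pics/top0.png

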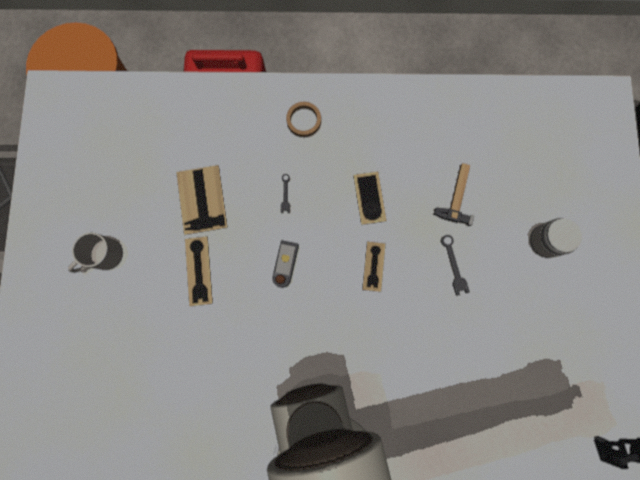

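View pics/scene0.png

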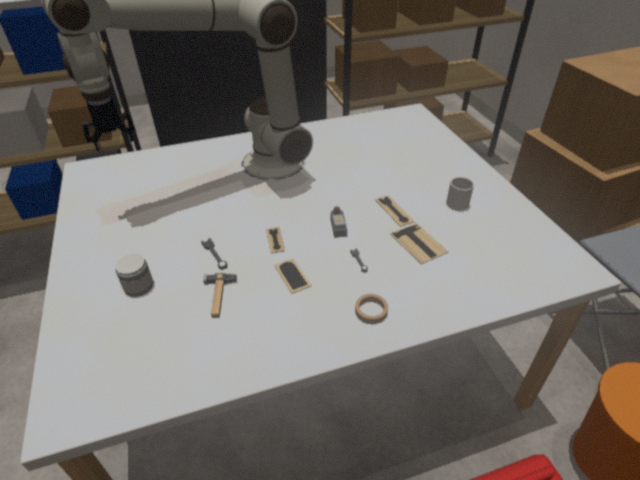

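```bash
cat > h.py <<'E'
import numpy as np,cv2
from scipy.spatial.transform import Rotation as Ro
from workcell import status,camera,bot
def rot(o): return Ro.from_euler('xyz',o["tcp_rot"],degrees=True).as_matrix()
def cam(n,save=None):
    c=camera(n)
    if save: cv2.imwrite(f"pics/{save}.png",c["color"][:,:,::-1])
    return c
def f(c): return c["color"].shape[0]/2/np.tan(np.radians(c["vfov"]/2))
def ray(c,uv,z):
    uv=np.atleast_2d(uv).astype(float);R=Ro.from_rotvec(np.ravel(c["rvec"])).as_matrix();t=np.ravel(c["tvec"])
    d=np.c_[(uv[:,0]-c["cx"])/f(c),(uv[:,1]-c["cy"])/f(c),np.ones(len(uv))]@R;o=-R.T@t
    return (o+d*((z-o[2])/d[:,2])[:,None])[:,:2]
def proj(c,P):
    K=np.array([[f(c),0,c["cx"]],[0,f(c),c["cy"]],[0,0,1]])
    return cv2.projectPoints(np.atleast_2d(P).astype(float),np.ravel(c["rvec"]),np.ravel(c["tvec"]),K,None)[0][:,0]
def go(xyz,yaw=None):
    "yaw: wanted world heading of jaw (tool y) axis, mod 180. TCP target. prints row"
    o=status.get_obs();R=rot(o);s=R.T@(np.array(xyz)-o["ee_pos"])*1000
    cur=np.degrees(np.arctan2(R[1,1],R[0,1]));a=0
    if yaw is not None:
        a=-((yaw-cur+90)%180-90)   # tool x points down
    print("row: %.1f %.1f %.1f %.1f"%(*s,a),"cur jaw yaw %.1f q6 %.1f"%(cur,o["q"][5]),"t %.1f"%o["time"])
E
python3 - <<'E'
from h import *
c=cam("top");im=c["color"];hsv=cv2.cvtColor(im,cv2.COLOR_RGB2HSV)
o=status.get_obs();print(rot(o).round(3))
S,V=hsv[...,1].astype(int),hsv[...,2].astype(int)
obj=((V<125)|(S>60)).astype(np.uint8)
n,l,st,ce=cv2.connectedComponentsWithStats(obj)
for i in range(1,n):
    x,y,w,h,a=st[i]
    if a<60 or y<150 or y+h>320: continue
    vs,us=np.nonzero(l==i);P=ray(c,np.c_[us,vs],0.005)
    (cx,cy),(w,h),ang=cv2.minAreaRect((P*1000).astype(np.float32))
    if w<h: ang+=90;w,h=h,w
    print(st[i],"centre %.0f %.0f mm, size %.0f %.0f ang %.1f"%(cx,cy,w,h,ang), "mean",(P.mean(0)*1000).round())
w=cam("wrist","wrist0");R=Ro.from_rotvec(np.ravel(w["rvec"])).as_matrix();C=-R.T@np.ravel(w["tvec"])
print("wrist cam in tool frame",rot(o).T@(C-o["ee_pos"]),(rot(o).T@R.T).round(3),w["vfov"],w["cx"],w["cy"])
E
```

```text
[[-0.     0.239 -0.971]
 [ 0.001 -0.971 -0.239]
 [-1.    -0.001 -0.   ]]
[433 164  39  63 925] centre 642 -309 mm, size 161 95 ang 179.5 mean [ 627. -320.]
[ 177  166   50   68 2682] centre 625 319 mm, size 162 107 ang 10.3 mean [624. 319.]
[ 353  172   33   52 1213] centre 633 -101 mm, size 128 64 ang 8.7 mean [ 632. -102.]
[280 174  11  39 248] centre 643 110 mm, size 98 25 ang 1.2 mean [636. 109.]
[528 218  45  41 810] centre 529 -542 mm, size 98 91 ang 105.9 mean [ 526. -531.]
[  69  234   54   39 1290] centre 488 569 mm, size 127 94 ang 90.4 mean [488. 568.]
[440 235  30  61 546] centre 466 -307 mm, size 151 37 ang 15.4 mean [ 456. -310.]
[ 185  237   28   69 1516] centre 446 316 mm, size 164 56 ang 7.1 mean [445. 317.]
[272 240  27  48 541] centre 464 107 mm, size 115 48 ang 167.8 mean [458. 107.]
[362 242  23  49 865] centre 460 -110 mm, size 117 46 ang 174.0 mean [ 460. -111.]
wrist cam in tool frame [-0.14314489  0.00021838 -0.08575594] [[ 0.    -0.329  0.944]
 [ 1.    -0.    -0.   ]
 [ 0.     0.944  0.329]] 58.4151198701797 312.932442755349 245.54443807294953
```

```bash
python3 -c "
from h import *
go([.466,-.307,.2],105.4)"
```

```text
row: 31.0 -140.2 -378.9 -1.5 cur jaw yaw -76.1 q6 90.0 t 0.2
```

```bash
W='31 -140 -379 -80'; python3 -m jog '31 -140 -379 -10; 31 -140 -379 -20; 31 -140 -379 -30; 31 -140 -379 -40; 31 -140 -379 -50; 31 -140 -379 -60; 31 -140 -379 -70; 31 -140 -379 -80'
python3 -m jog '0 0 0 -10;0 0 0 -20;0 0 0 -30;0 0 0 -40;0 0 0 -50;0 0 0 -60;0 0 0 -70;0 0 0 -80'
python3 -c "
from h import *
go([.466,-.307,.2],105.4);cam('wrist','w1')"
```

```text
time: 1.2
ee_pos: [0.4677, -0.3056, 0.1994]
tcp_rot: [-137.7, 89.9, 136.7]
wrist_force: [-1.1, -1.0, -0.1]
opening: 0.0859
time: 2.2
ee_pos: [0.4661, -0.3073, 0.2001]
tcp_rot: [148.8, 90.0, 143.0]
wrist_force: [-0.4, 0.3, 0.7]
opening: 0.0856
row: 0.1 0.3 -0.1 -21.2 cur jaw yaw 84.2 q6 -27.6 t 2.2
```

View pics/w1.png

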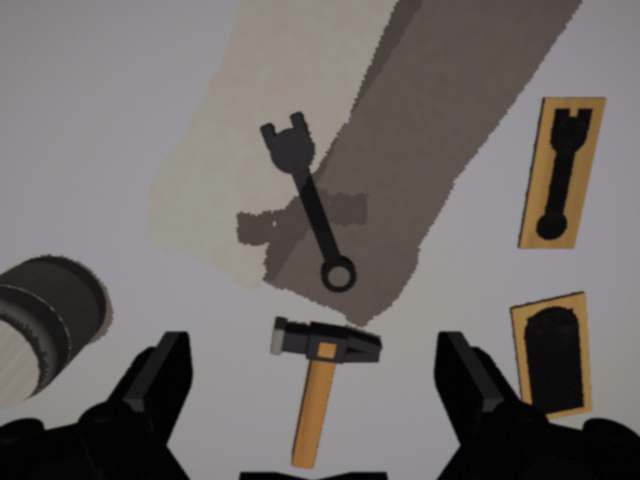

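```bash
cat >> h.py <<'E'
def meas(c,box,z,thr,L,name="",inv=None):
    "axis of dark thing in box (u0,v0,u1,v1): centre mm, heading(mod 180), length"
    u0,v0,u1,v1=box;V=c["color"].max(2)
    m=np.zeros(V.shape,np.uint8);m[v0:v1,u0:u1]=(V[v0:v1,u0:u1]<thr)
    if inv is not None: m[v0:v1,u0:u1]=inv[v0:v1,u0:u1]
    n,l,st,_=cv2.connectedComponentsWithStats(m);i=1+np.argmax(st[1:,4])
    ct=max(cv2.findContours((l==i).astype(np.uint8),cv2.RETR_EXTERNAL,cv2.CHAIN_APPROX_NONE)[0],key=len)[:,0]
    P=ray(c,ct,z)*1000
    r=cv2.minAreaRect(P.astype(np.float32));b=cv2.boxPoints(r)
    e=[b[1]-b[0],b[2]-b[1]];a=max(e,key=np.linalg.norm);a=a/np.linalg.norm(a)
    if a[0]>0:a=-a      # all things point to -x
    rect=np.degrees(np.arctan2(a[1],a[0]))%360
    for _ in range(3):
        p=np.array([-a[1],a[0]]);s=P@a;t=P@p
        lo,hi=s.min(),s.max();mid=lambda k:(t[k].min()+t[k].max())/2
        t0,t1=mid(s<lo+L),mid(s>hi-L)
        A=a*lo+p*t0;B=a*hi+p*t1;d=np.arctan2(t1-t0,hi-lo-L)
        a=a*np.cos(d)+p*np.sin(d)
    p=np.array([-a[1],a[0]]);s=P@a;t=P@p;t0,t1=mid(s<s.min()+L),mid(s>s.max()-L)
    C=a*(s.min()+s.max())/2+p*(t0+t1)/2
    print(name,"px",st[i][:4],"mid %.1f %.1f heading %.1f rect %.1f ctr %.1f %.1f size"%(*C,np.degrees(np.arctan2(a[1],a[0]))%360,rect,*r[0]),np.round(r[1],1),
      "tail %.1f %.1f head %.1f %.1f"%(*(a*s.min()+p*t0),*(a*s.max()+p*t1)))
    return C,a
E
python3 - <<'E'
from h import *
c=cam("wrist")
meas(c,(240,100,370,305),.009,70,25,"long")
meas(c,(525,100,605,245),.005,75,18,"short outline")
meas(c,(515,295,590,415),.005,75,25,"plane outline")
hs=cv2.cvtColor(c["color"],cv2.COLOR_RGB2HSV)
w=(hs[...,1]>70).astype(np.uint8)
for n,b in(("short board",(500,90,620,255)),("plane board",(505,285,600,425))):
    meas(c,b,.005,0,25,n,inv=w)
E
```

```text
long px [262 112  95 181] mid 468.8 -306.1 heading 194.1 rect 194.3 ctr 468.8 -305.9 size [151.1  33.7] tail 542.1 -287.8 head 395.5 -324.5
short outline px [536 111  57 131] mid 462.2 -110.2 heading 174.0 rect 172.8 ctr 462.0 -110.9 size [ 28.  103.6] tail 513.6 -115.6 head 410.9 -104.7
plane outline px [515 309  67 106] mid 634.9 -104.2 heading 183.7 rect 188.1 ctr 635.5 -108.2 size [115.5  62.3] tail 692.5 -100.5 head 577.3 -107.8
short board px [518 100  88 151] mid 462.0 -111.3 heading 174.0 rect 174.0 ctr 462.0 -111.4 size [ 46.8 119. ] tail 521.2 -117.6 head 402.8 -105.1
plane board px [505 294  85 131] mid 635.8 -106.3 heading 184.8 rect 188.5 ctr 637.1 -109.8 size [135.2  80.2] tail 704.0 -100.5 head 567.6 -112.1
```

```bash
python3 -c "
from h import *
go([.4688,-.3061,.0015],104.1)"
```

```text
row: 198.6 1.4 2.6 -20.1 cur jaw yaw 84.0 q6 -27.4 t 2.3
```

```bash
python3 -m jog '40 1.4 2.6 -10;90 1.4 2.6 -20;135 1.4 2.6 -20;165 1.4 2.6 -20;185 1.4 2.6 -20;193 1.4 2.6 -20;198 1.4 2.6 -20;198 1.4 2.6 -20' 0.4
python3 -m jog '0 0 0 0;0 0 0 0;0 0 0 0;0 0 0 0;0 0 0 0;0 0 0 0;0 0 0 0;0 0 0 0' 0 60
python3 -c "
from h import *
go([.446,.316,.2],97);cam('wrist','w2')"
```

```text
time: 3.3
ee_pos: [0.4691, -0.3064, 0.0027]
tcp_rot: [-46.7, 90.0, -32.9]
wrist_force: [0.1, -0.4, 0.7]
opening: 0.0342
time: 4.3
ee_pos: [0.4694, -0.3065, 0.0033]
tcp_rot: [-47.0, 89.9, -33.1]
wrist_force: [-1.0, 0.1, 6.4]
opening: 0.0118
row: -197.3 609.8 126.5 6.8 cur jaw yaw 103.8 q6 -47.0 t 4.3
```

View pics/w2.png

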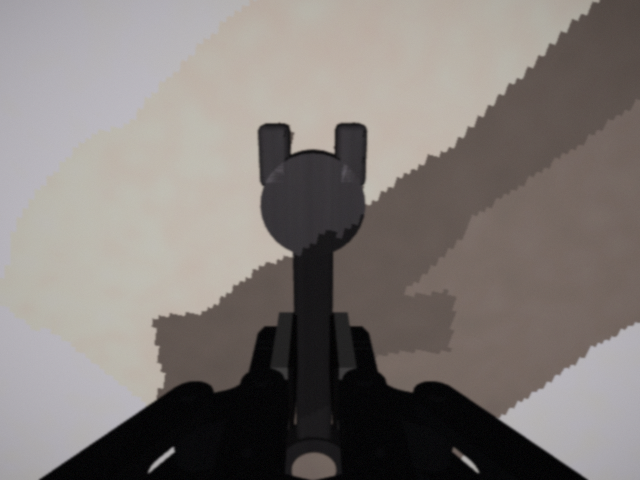

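```bash
python3 -m jog '-40 0 0 0;-100 0 0 0;-150 20 4 0;-180 80 16 2;-197 142 29 4;-197 204 42 6;-197 266 55 7;-197 328 68 7'
python3 -c "
from h import *
go([.446,.316,.2],97)"
```

```text
time: 5.35
ee_pos: [0.4563, 0.0195, 0.1994]
tcp_rot: [-0.1, 90.0, 6.7]
wrist_force: [1.9, -0.4, -1.5]
opening: 0.0115
row: -0.6 295.6 24.9 -0.2 cur jaw yaw 96.8 q6 -4.4 t 5.3
```

```bash
python3 -m jog '0 60 5 0;0 120 10 0;0 170 15 0;0 195 17 0;0 195 17 0;0 195 17 0;0 195 17 0;0 195 17 0'
python3 -c "
from h import *
go([.446,.316,.2],97);cam('wrist','w3')"
```

```text
time: 6.35
ee_pos: [0.4505, 0.2126, 0.1994]
tcp_rot: [15.6, 90.0, 22.3]
wrist_force: [0.5, -0.0, -1.2]
opening: 0.0116
row: -0.6 103.2 7.7 -0.2 cur jaw yaw 96.8 q6 18.5 t 6.3
```

View pics/w3.png

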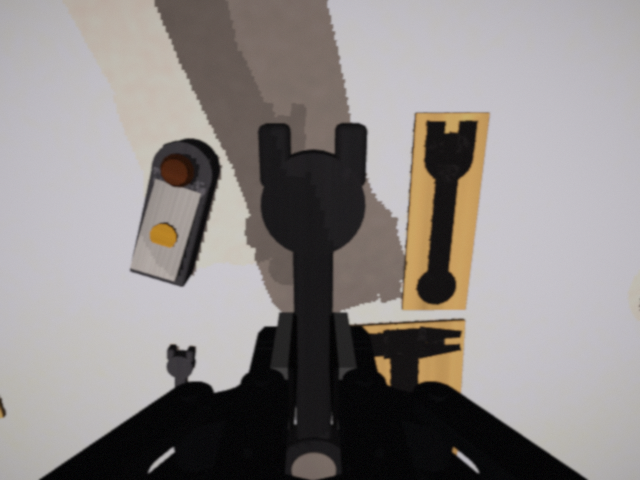

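```bash
python3 - <<'E'
from h import *
c=cam("wrist");o=status.get_obs()
hs=cv2.cvtColor(c["color"],cv2.COLOR_RGB2HSV);w=((hs[...,1]>70)).astype(np.uint8)
box=(400,100,500,315)
m=np.zeros_like(w);m[100:315,400:500]=w[100:315,400:500]
meas(c,box,.005,0,25,"board",inv=w)
meas(c,(415,115,480,307),.005,70,20,"outline")
p=ray(c,[[315,124]],o["ee_pos"][2]+.008)[0]*1000
print("tip rel tcp in tool",rot(o).T@(np.r_[p,0]-np.r_[o["ee_pos"][:2]*1000,0]))
E
```

```text
board px [402 113  87 197] mid 448.1 317.9 heading 187.0 rect 187.0 ctr 448.1 317.8 size [164.7  56.3] tail 529.8 327.9 head 366.4 307.9
outline px [417 121  59 183] mid 448.1 318.4 heading 187.2 rect 186.6 ctr 448.1 317.8 size [152.9  37.2] tail 523.9 327.9 head 372.3 308.8
tip rel tcp in tool [-1.68574401e-02  4.17409762e-01 -7.61692938e+01]
```

```bash
python3 -c "
from h import *
go([.449,.318,.0085],97.1)"
```

```text
row: 190.9 104.6 10.9 -0.3 cur jaw yaw 96.8 q6 18.5 t 6.5
```

```bash
python3 -m jog '20 50 5 0;70 100 11 0;125 104.5 11 -0.3;160 104.5 11 -0.3;180 104.5 11 -0.3;188 104.5 11 -0.3;190 104.5 11 -0.3;190.5 104.5 11 -0.3'
python3 -m jog '0 0 0 0;0 0 0 0;0 0 0 0;0 0 0 0;0 0 0 0;-20 0 0 0;-60 0 0 0;-120 0 0 0' 0.4
python3 -c "
from h import *
go([.643,.110,.18],93)"
```

```text
time: 7.45
ee_pos: [0.4494, 0.3186, 0.0098]
tcp_rot: [26.8, 89.9, 33.9]
wrist_force: [0.3, 0.4, -1.8]
opening: 0.0116
time: 8.45
ee_pos: [0.4479, 0.3177, 0.1285]
tcp_rot: [-151.6, 89.8, -144.5]
wrist_force: [0.6, 0.5, 1.0]
opening: 0.0342
row: -51.6 -230.5 167.5 4.2 cur jaw yaw 97.2 q6 28.2 t 8.4
```

```bash
python3 -m jog '-50 -45 30 0;-50 -90 65 0;-50 -140 100 0;-50 -185 135 2;-50 -220 160 4;-50 -230 167 4;-50 -230 167 4;-50 -230 167 4' 0.4
python3 - <<'E'
from h import *
c=cam('wrist','w4');go([.643,.110,.18],91)
E
```

```text
time: 9.45
ee_pos: [0.6425, 0.1121, 0.179]
tcp_rot: [92.7, 90.0, 95.9]
wrist_force: [0.0, -0.2, -0.3]
opening: 0.0338
row: -0.9 -2.2 0.4 2.2 cur jaw yaw 93.2 q6 6.7 t 9.5
```

View pics/w4.png

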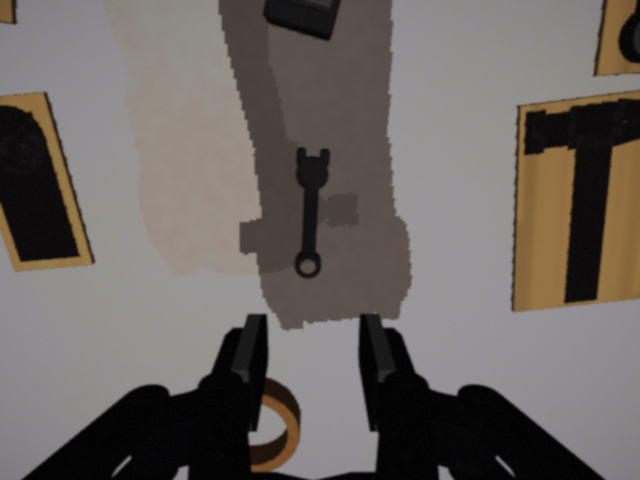

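```bash
python3 - <<'E'
from h import *
c=cam('wrist')
C,a=meas(c,(285,140,340,285),.009,65,18,"short")
h=np.degrees(np.arctan2(a[1],a[0]))
go([*(C-2*a)/1000,.0015],h-90)
E
```

```text
short px [294 147  36 132] mid 643.9 109.5 heading 180.5 rect 180.1 ctr 643.9 109.1 size [101.8  24.9] tail 694.8 109.9 head 593.0 109.1
row: 177.7 -2.9 3.2 2.8 cur jaw yaw 93.3 q6 6.6 t 9.6
```

```bash
python3 -m jog '40 -3 3 2.8;90 -3 3 2.8;135 -3 3 2.8;160 -3 3 2.8;171 -3 3 2.8;176 -3 3 2.8;178 -3 3 2.8;178 -3 3 2.8' 0.4
python3 -m jog '0 0 0 0;0 0 0 0;0 0 0 0;0 0 0 0;0 0 0 0;-20 0 0 0;-60 0 0 0;-120 0 0 0' 0 50
python3 - <<'E'
from h import *
c=cam('wrist','w5');go([.464,-.111,.12],84)
E
```

```text
time: 10.55
ee_pos: [0.6468, 0.1082, 0.0017]
tcp_rot: [9.9, 89.9, 10.3]
wrist_force: [-0.3, 0.0, 0.4]
opening: 0.0342
time: 11.55
ee_pos: [0.6452, 0.1079, 0.1212]
tcp_rot: [-170.8, 89.8, -170.4]
wrist_force: [2.0, 0.4, -0.8]
opening: 0.009
row: 9.9 -218.3 -185.5 6.4 cur jaw yaw 90.4 q6 9.1 t 11.6
```

View pics/w5.png

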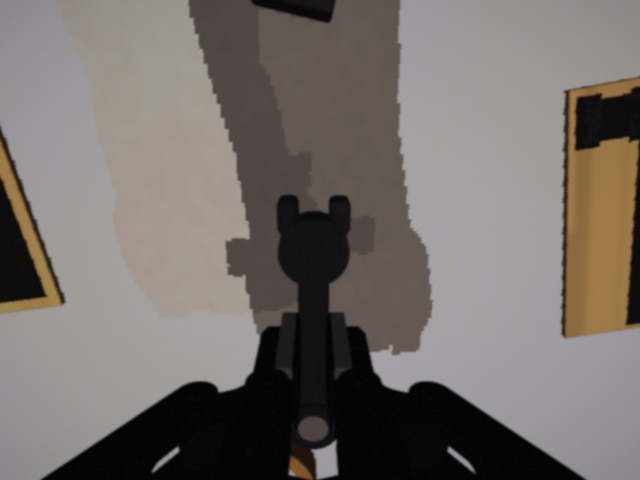

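```bash
python3 - <<'E'
from h import *
c=cam("wrist");o=status.get_obs()
p=ray(c,[[314,196]],o["ee_pos"][2]+.0085)[0]*1000
print("tip rel tcp in tool",rot(o).T@(np.r_[p,0]-np.r_[o["ee_pos"][:2]*1000,0]))
go([.464,-.02,.18],84)
E
```

```text
tip rel tcp in tool [ -0.59008647   0.19218601 -54.60028994]
row: -52.6 -127.3 -185.2 6.4 cur jaw yaw 90.4 q6 9.1 t 11.7
```

```bash
python3 -m jog '-30 -30 -45 1;-50 -65 -90 3;-52 -95 -140 5;-52 -120 -175 6.4;-52 -127 -185 6.4;-52 -127 -185 6.4;-52 -127 -185 6.4;-52 -127 -185 6.4'
python3 - <<'E'
from h import *
c=cam('wrist','w6');o=status.get_obs()
hs=cv2.cvtColor(c["color"],cv2.COLOR_RGB2HSV);w=((hs[...,1]>70)).astype(np.uint8)
b=ray(c,[[314,196]],o["ee_pos"][2]+.0085)[0]*1000
print("tip",rot(o).T@(np.r_[b,0]-np.r_[o["ee_pos"][:2]*1000,0]))
u=proj(c,[.462,-.111,.005])[0];print(u)
x,y=u.astype(int);bx=(max(0,x-75),max(0,y-110),x+75,min(330,y+110))
meas(c,bx,.005,0,18,"board",inv=w);
meas(c,(max(0,x-22),max(0,y-80),x+22,y+80),.005,65,15,"outline")
E
```

```text
time: 12.65
ee_pos: [0.4627, -0.0195, 0.1724]
tcp_rot: [175.7, 90.0, 169.7]
wrist_force: [0.2, -0.5, -2.1]
opening: 0.0091
tip [ 4.44979109e-02  4.65377044e-01 -5.39044634e+01]
[192.10020081 226.92179546]
board px [154 146  75 153] mid 461.8 -110.2 heading 173.9 rect 174.0 ctr 461.8 -110.1 size [ 46.2 119.1] tail 521.0 -116.5 head 402.6 -103.9
outline px [170 158  43 132] mid 462.0 -110.6 heading 173.7 rect 172.7 ctr 461.8 -111.5 size [ 26.8 103.1] tail 513.1 -116.2 head 410.9 -104.9
```

View pics/w6.png

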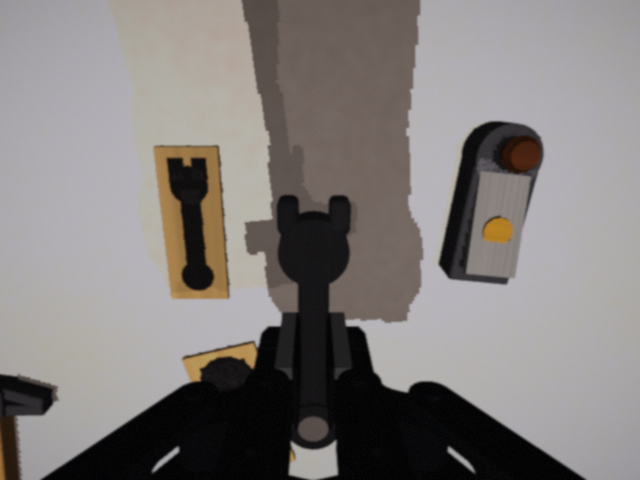

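```bash
python3 -c "
from h import *
go([.4659,-.1110,.0075],84)"
```

```text
row: 164.9 -90.6 13.0 0.0 cur jaw yaw 84.0 q6 3.6 t 12.7
```

```bash
python3 -m jog '20 -50 10 0;70 -90 13 0;115 -90.5 13 0;145 -90.5 13 0;158 -90.5 13 0;163 -90.5 13 0;164.5 -90.5 13 0;164.5 -90.5 13 0'
python3 -m jog '0 0 0 0;0 0 0 0;0 0 0 0;0 0 0 0;0 0 0 0;-20 0 0 0;-60 0 0 0;-120 0 0 0' 0.4
python3 -c "
from h import *
go([.615,-.230,.18],95)"
```

```text
time: 13.7
ee_pos: [0.4662, -0.1114, 0.0093]
tcp_rot: [-7.4, 89.9, -13.4]
wrist_force: [-1.1, 0.2, -0.8]
opening: 0.0091
time: 14.7
ee_pos: [0.4645, -0.1111, 0.1282]
tcp_rot: [172.2, 89.8, 166.1]
wrist_force: [1.7, 0.2, -0.1]
opening: 0.0342
row: -52.3 -102.3 162.1 -11.0 cur jaw yaw 84.0 q6 -7.4 t 14.7
```

```bash
python3 -m jog '-40 -55 25 0;-60 -105 60 0;-60 -150 95 2;-60 -175 130 4;-60 -175 140 6;-60 -175 140 6;-60 -175 140 6;-60 -175 140 6' 0.6
python3 - <<'E'
from h import *
c=cam('wrist','w7');o=status.get_obs();print(o["ee_pos"],o["q"][5])
E
```

```text
time: 15.7
ee_pos: [0.5859, -0.2997, 0.1889]
tcp_rot: [-17.4, 90.0, -29.4]
wrist_force: [0.6, -0.2, 0.4]
opening: 0.0513
[ 0.58595157 -0.29982383  0.18898227] -15.08512100478692
```

View pics/w7.png

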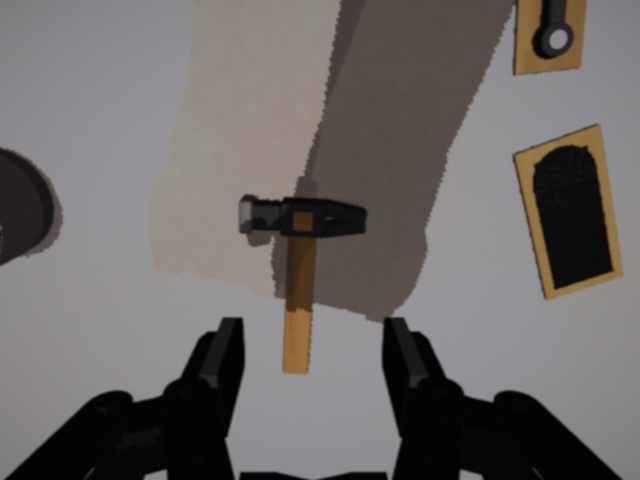

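```bash
python3 - <<'E'
from h import *
c=cam('wrist');hs=cv2.cvtColor(c["color"],cv2.COLOR_RGB2HSV);w=((hs[...,1]>100)).astype(np.uint8)
C,a=meas(c,(275,245,330,385),.019,0,30,"handle",inv=w)
# per-end centre lines
meas(c,(230,185,375,245),.022,65,20,"head")
hs=cv2.cvtColor(c["color"],cv2.COLOR_RGB2HSV);w=((hs[...,1]>70)).astype(np.uint8)
meas(c,(505,115,630,305),.005,0,25,"plane board",inv=w)
meas(c,(530,135,615,290),.005,60,25,"plane outline")
meas(c,(530,0,575,60),.014,80,15,"short ring")
E
```

```text
handle px [283 245  33 128] mid 663.9 -328.6 heading 164.8 rect 164.9 ctr 663.9 -328.6 size [ 21.5 116.9] tail 720.3 -344.0 head 607.5 -313.3
head px [240 195 128  50] mid 585.8 -307.0 heading 255.4 rect 256.9 ctr 588.4 -307.7 size [95.2 37.6] tail 597.7 -261.1 head 573.8 -352.9
plane board px [513 124 110 176] mid 634.5 -102.5 heading 188.7 rect 188.7 ctr 634.5 -102.4 size [130.4  64.6] tail 698.9 -92.6 head 570.0 -112.3
plane outline px [533 145  80 144] mid 634.1 -101.6 heading 188.8 rect 188.8 ctr 634.1 -101.6 size [115.3  47.7] tail 691.1 -92.8 head 577.1 -110.4
short ring px [532   0  42  59] mid 495.5 -117.0 heading 176.0 rect 168.0 ctr 496.2 -116.1 size [27.5 34.9] tail 513.6 -118.1 head 477.4 -116.0
```

```bash
python3 -c "
from h import *
go([.6248,-.3180,.002],74.8)"
```

```text
row: 187.0 -9.7 41.6 3.2 cur jaw yaw 78.0 q6 -15.1 t 15.8
```

```bash
python3 -m jog '20 -9.7 41.5 3.2;70 -9.7 41.5 3.2;120 -9.7 41.5 3.2;155 -9.7 41.5 3.2;175 -9.7 41.5 3.2;184 -9.7 41.5 3.2;187 -9.7 41.5 3.2;187 -9.7 41.5 3.2' 0.6
python3 -m jog '0 0 0 0;0 0 0 0;0 0 0 0;0 0 0 0;0 0 0 0;0 0 0 0;-10 0 0 0;-40 0 0 0' 0 90
python3 - <<'E'
from h import *
c=cam('wrist','w8');go([.60,.19,.19],100)
E
```

```text
time: 16.8
ee_pos: [0.6255, -0.3186, 0.0026]
tcp_rot: [-13.3, 89.9, -28.5]
wrist_force: [1.1, -0.7, 0.4]
opening: 0.0511
time: 17.8
ee_pos: [0.6235, -0.3176, 0.0395]
tcp_rot: [168.5, 89.7, 153.2]
wrist_force: [1.2, 0.4, -3.6]
opening: 0.0199
row: -145.0 484.0 -158.0 -25.2 cur jaw yaw 74.8 q6 -11.7 t 17.9
```

View pics/w8.png

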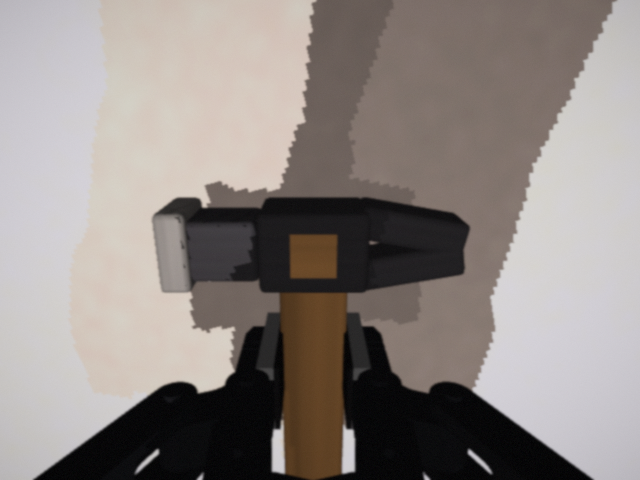

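```bash
python3 -m jog '-40 0 0 0;-90 10 -3 0;-120 60 -20 -5;-145 115 -38 -10;-145 170 -56 -15;-145 225 -74 -20;-145 280 -92 -25;-145 335 -110 -25'
python3 -c "
from h import *
go([.60,.20,.19],100)"
```

```text
time: 18.85
ee_pos: [0.6065, 0.0356, 0.1861]
tcp_rot: [-23.6, 90.0, -13.8]
wrist_force: [0.4, 1.1, -3.5]
opening: 0.0199
row: -3.9 163.1 21.7 -0.2 cur jaw yaw 99.8 q6 -6.5 t 18.9
```

```bash
python3 -m jog '-4 55 5 0;-4 110 15 0;-4 150 20 0;-4 163 22 0;-4 163 22 0;-4 163 22 0;-4 163 22 0;-4 163 22 0'
python3 - <<'E'
from h import *
c=cam('wrist','w9')
for p in ([.625,.319,.005],[.45,.318,.005]): print(proj(c,p))
E
```

```text
time: 19.85
ee_pos: [0.601, 0.1973, 0.1904]
tcp_rot: [-7.2, 90.0, 2.5]
wrist_force: [0.2, -0.3, -3.6]
opening: 0.0201
[[454.29414299 261.5131614 ]]
[[522.64521778  27.79672513]]
```

View pics/w9.png

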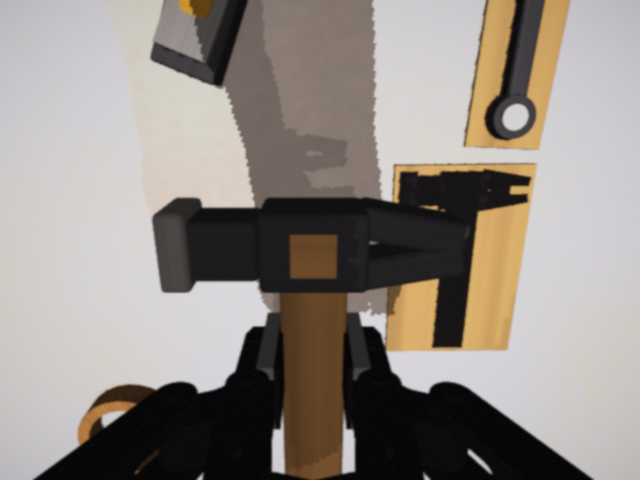

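```bash
python3 - <<'E'
from h import *
c=cam('wrist');o=status.get_obs();R=rot(o)
hs=cv2.cvtColor(c["color"],cv2.COLOR_RGB2HSV);w=np.zeros((480,640),np.uint8);w[155:365,375:550]=(hs[155:365,375:550,1]>70)*255
w[180:365,375:390-8]=0
w=cv2.morphologyEx(w,cv2.MORPH_OPEN,np.ones((3,3)))
n,l,st,_=cv2.connectedComponentsWithStats(w);print(st[st[:,4]>500])
P=np.argwhere(w>0)[:,::-1];hull=cv2.convexHull(P.astype(np.int32))
q=cv2.approxPolyDP(hull,6,True)[:,0];print(q.tolist())
g=ray(c,hull[:,0],.005)*1000
print(cv2.minAreaRect(g.astype(np.float32)),(ray(c,q,.005)*1000).round(1).tolist())
p=ray(c,[[313,257],[262,200],[262,292],[368,200],[368,292]],o["ee_pos"][2]+.0217)*1000
print("head in tool",((np.c_[p,np.zeros(len(p))]-np.r_[o["ee_pos"][:2]*1000,0])@R).round(1).tolist())
# outline shaft axis
m=np.zeros((480,640),np.uint8);m[275:350,425:475]=(c["color"].max(2)[275:350,425:475]<60)
meas(c,(425,285,475,350),.005,0,20,"outline handle",inv=m)
E
```

```text
[[     0      0    640    480 294171]
 [   383    164    153    187  12879]]
[[535, 164], [506, 348], [383, 350], [394, 166]]
((627.1010131835938, 319.7325439453125), (163.54086303710938, 109.0920181274414), 9.776390075683594) [[537.7, 357.8], [696.6, 386.8], [716.8, 280.1], [557.2, 252.5]]
head in tool [[-0.0, -0.3, -38.2], [-0.0, -15.0, -55.8], [-0.0, -16.2, -26.6], [-0.0, 15.6, -55.8], [-0.0, 16.8, -26.6]]
outline handle px [433 285  35  62] mid 674.4 329.0 heading 190.4 rect 190.3 ctr 674.4 329.0 size [59.  24.2] tail 703.4 334.3 head 645.4 323.7
```

```bash
python3 -c "
from h import *
go([.6047,.316,.008],100.2)"
```

```text
row: 182.4 116.0 23.6 -0.5 cur jaw yaw 99.7 q6 8.5 t 19.9
```

```bash
python3 -m jog '10 50 10 0;40 100 23 0;90 116 23.5 -0.5;135 116 23.5 -0.5;163 116 23.5 -0.5;176 116 23.5 -0.5;181 116 23.5 -0.5;182 116 23.5 -0.5'
python3 -m jog '0 0 0 0;0 0 0 0;0 0 0 0;0 0 0 0;0 0 0 0;-20 0 0 0;-60 0 0 0;-120 0 0 0' 0.6
python3 -c "
from h import *
go([.455,.107,.2],78)"
```

```text
time: 20.95
ee_pos: [0.605, 0.3167, 0.0094]
tcp_rot: [16.4, 89.9, 26.6]
wrist_force: [-0.1, 0.6, -1.9]
opening: 0.0199
time: 21.95
ee_pos: [0.6036, 0.3161, 0.1293]
tcp_rot: [-163.7, 89.9, -153.4]
wrist_force: [0.5, 0.2, 0.5]
opening: 0.0514
row: -70.2 -179.4 -183.6 22.3 cur jaw yaw 100.3 q6 17.4 t 21.9
```

```bash
python3 -m jog '-30 -30 -30 5;-70 -70 -70 10;-70 -110 -110 15;-70 -150 -150 20;-70 -180 -184 22;-70 -180 -184 22;-70 -180 -184 22;-70 -180 -184 22' 1
python3 - <<'E'
from h import *
c=cam('wrist','w10');go([.455,.107,.2],78)
E
```

```text
time: 22.95
ee_pos: [0.4559, 0.1073, 0.1985]
tcp_rot: [60.2, 90.0, 48.5]
wrist_force: [-0.0, -0.3, -0.6]
opening: 0.0851
row: -1.7 -0.5 -0.7 0.3 cur jaw yaw 78.3 q6 24.9 t 23.0
```

View pics/w10.png

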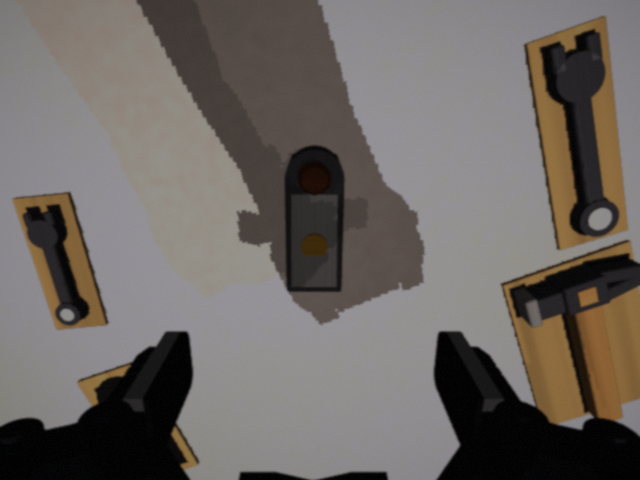

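```bash
python3 - <<'E'
from h import *
c=cam('wrist');V=c["color"].max(2);print(V[225,275:355:4],V[300,315],V[285,315])
m=np.zeros((480,640),np.uint8);m[140:296,280:350]=(V[140:296,280:350]<78)
m=cv2.morphologyEx(m,cv2.MORPH_OPEN,np.ones((9,9)))
C,a=meas(c,(280,140,350,296),.03,0,30,"plane",inv=m)
meas(c,(540,20,620,240),.014,70,25,"long placed")
meas(c,(22,200,92,326),.014,70,18,"short placed")
E
```

```text
[72 73 74 17 33 47 49 49 47 47 48 48 50 49 49 49 17 52 72 74] 92 59
plane px [280 145  70 148] mid 461.5 105.3 heading 167.7 rect 166.9 ctr 462.1 107.4 size [ 52.2 115.4] tail 517.7 93.0 head 405.3 117.5
long placed px [540  30  79 207] mid 447.6 315.5 heading 187.5 rect 188.4 ctr 447.3 316.6 size [153.7  40.8] tail 523.6 325.6 head 371.6 305.5
short placed px [ 23 205  66 120] mid 461.3 -107.2 heading 173.6 rect 172.8 ctr 461.2 -108.1 size [ 32.3 104.8] tail 513.3 -113.0 head 409.3 -101.4
```

```bash
python3 - <<'E'
from h import *
c=cam('wrist');V=c["color"].max(2)
C,a=meas(c,(280,140,350,296),.03,63,30,"plane")
b=ray(c,[[288,290],[341,290],[290,200],[343,200]],.03)*1000;print(b.round(1).tolist())
E
```

```text
plane px [284 146  61 147] mid 461.9 106.7 heading 167.9 rect 168.0 ctr 461.9 107.0 size [ 45.1 114. ] tail 517.6 94.7 head 406.1 118.6
[[511.9, 75.4], [520.4, 116.8], [440.8, 93.1], [448.8, 131.5]]
```

```bash
python3 -c "
from h import *
go([.459,.107,.001],77.9)"
```

```text
row: 197.0 0.5 3.5 0.4 cur jaw yaw 78.3 q6 24.9 t 23.1
```

```bash
python3 -m jog '40 0.5 3.5 0.4;90 0.5 3.5 0.4;135 0.5 3.5 0.4;165 0.5 3.5 0.4;185 0.5 3.5 0.4;193 0.5 3.5 0.4;197 0.5 3.5 0.4;197 0.5 3.5 0.4' 1
python3 -m jog '0 0 0 0;0 0 0 0;0 0 0 0;0 0 0 0;0 0 0 0;0 0 0 0;-10 0 0 0;-40 0 0 0' 0 110
python3 - <<'E'
from h import *
c=cam('wrist','w11');go([.63,0.02,.19],98.7)
E
```

```text
time: 24.1
ee_pos: [0.4592, 0.1066, 0.0017]
tcp_rot: [27.0, 90.0, 14.9]
wrist_force: [-0.5, 0.1, 0.1]
opening: 0.0857
time: 25.1
ee_pos: [0.4572, 0.106, 0.0401]
tcp_rot: [-153.8, 89.7, -166.0]
wrist_force: [-0.1, -0.1, -6.1]
opening: 0.0421
row: -144.5 -48.6 185.1 -20.8 cur jaw yaw 77.9 q6 25.2 t 25.1
```

View pics/w11.png

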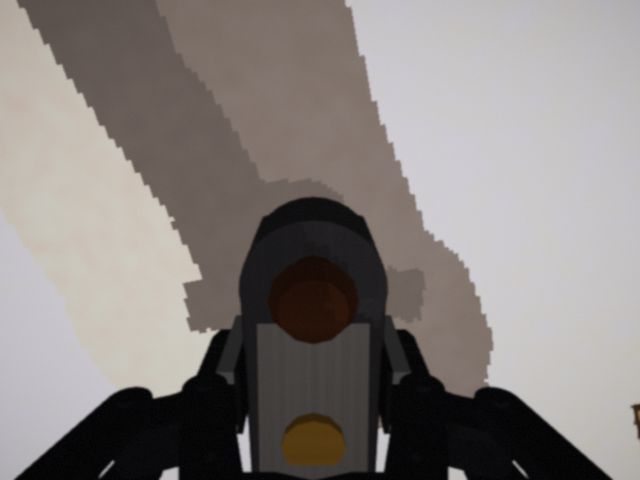

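```bash
python3 - <<'E'
from h import *
c=cam('wrist');o=status.get_obs();R=rot(o)
for uv,z in(([313,197],-.0012),([313,222],.0288)):
    p=ray(c,[uv],o["ee_pos"][2]+z)*1000
    print("toe in tool",((np.c_[p,0]-np.r_[o["ee_pos"][:2]*1000,0])@R).round(1))
go([.6296,-.1031,.12],98.7)
E
```

```text
toe in tool [[ -0.2  -0.1 -51.9]]
toe in tool [[ -0.2  -0.1 -51.6]]
row: -75.7 -169.3 209.9 -20.8 cur jaw yaw 77.9 q6 25.2 t 25.2
```

Grip is exactly at x = -10. Move over the plane board.

```bash
python3 -m jog '-40 0 0 0;-76 -25 30 -5;-76 -60 75 -10;-76 -95 118 -15;-76 -130 161 -20;-76 -160 200 -21;-76 -169 210 -21;-76 -169 210 -21'
python3 -c "
from h import *
go([.6296,-.1031,.0065],98.7)"
```

```text
time: 26.2
ee_pos: [0.6283, -0.1035, 0.1155]
tcp_rot: [159.0, 89.9, 167.7]
wrist_force: [0.1, 0.3, -5.1]
opening: 0.0424
row: 109.0 0.1 1.6 0.1 cur jaw yaw 98.8 q6 -18.1 t 26.2
```

```bash
python3 -m jog '30 0 1.5 0;65 0 1.5 0;90 0 1.5 0;102 0 1.5 0;106 0 1.5 0;108 0 1.5 0;108.5 0 1.5 0;108.5 0 1.5 0'
python3 -m jog '0 0 0 0;0 0 0 0;0 0 0 0;0 0 0 0;0 0 0 0;-20 0 0 0;-80 0 0 0;-140 0 0 0' 0.85
python3 -m jog '0 0 0 0;0 -20 -40 0;-40 -60 -90 0;-60 -100 -140 0;-60 -120 -200 0;-60 -120 -240 0;-60 -120 -250 0;-60 -120 -250 0'
python3 - <<'E'
from h import *
o=status.get_obs();print(o["ee_pos"],o["q"])
c=cam('top')
cv2.imwrite('pics/top1.png',cv2.resize(c["color"][140:320,150:490,::-1],(800,424),interpolation=cv2.INTER_CUBIC))
cam('wrist','w12')
E
```

```text
time: 27.2
ee_pos: [0.6305, -0.1029, 0.0095]
tcp_rot: [-18.5, 89.9, -9.6]
wrist_force: [-0.1, -0.2, -5.9]
opening: 0.0422
time: 28.2
ee_pos: [0.6298, -0.1027, 0.1517]
tcp_rot: [-14.5, 90.0, -5.6]
wrist_force: [0.4, 0.5, 0.8]
opening: 0.0728
time: 29.2
ee_pos: [0.4015, -0.26, 0.2096]
tcp_rot: [-35.3, 89.9, -26.6]
wrist_force: [0.8, -0.4, 0.0]
opening: 0.0723
[ 0.40147938 -0.2599675   0.20958222] [-3.29295837e+01 -5.30505261e+00 -2.59590257e+00  9.26256394e+01
  9.33353220e-03 -4.17267485e+01]
```

View pics/top1.png

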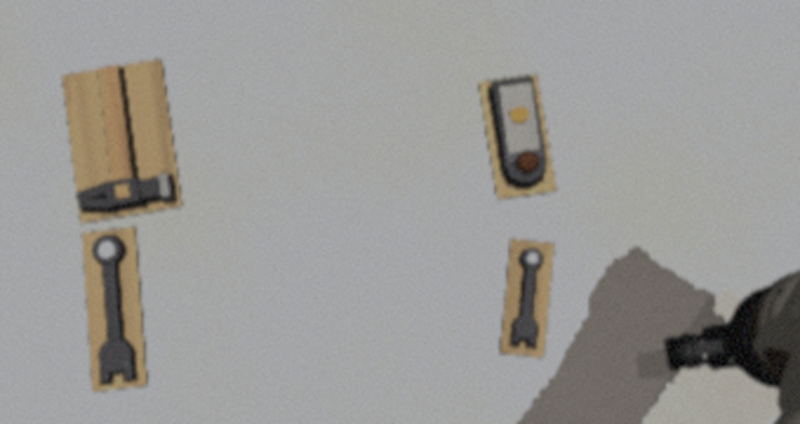

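```bash
python3 -c "
from h import *
go([.60,-.107,.24],90)"
```

```text
row: -31.0 120.2 218.8 8.9 cur jaw yaw 98.9 q6 -41.7 t 29.3
```

```bash
python3 -m jog '-31 25 50 4;-31 50 100 8;-31 80 150 9;-31 110 200 9;-31 120 219 9;-31 120 219 9;-31 120 219 9;-31 120 219 9'
python3 -c "
from h import *
import pickle
c=cam('wrist','wa');pickle.dump(c,open('a.pkl','wb'))"
python3 -m jog '0 60 0 0;0 120 0 0;0 180 0 0;0 240 0 0;0 300 0 0;0 360 0 0;0 415 0 0;0 425 0 0'
python3 -m jog '0 0 0 0;0 0 0 0;0 0 0 0;0 0 0 0;0 0 0 0;0 0 0 0;0 0 0 0;0 0 0 0'
python3 - <<'E'
from h import *
import pickle
a=pickle.load(open('a.pkl','rb'));b=cam('wrist','wb');pickle.dump(b,open('b.pkl','wb'));print(status.get_obs()["ee_pos"])
def cr(c,p):
    u=proj(c,p)[0].astype(int);x0=min(max(0,u[0]-140),360);print(u,x0)
    return cv2.resize(c["color"][:420,x0:x0+280],(400,600),interpolation=cv2.INTER_CUBIC)
cv2.imwrite('pics/chk.png',np.hstack([cr(b,[.54,.318,0]),cr(a,[.54,-.107,0])])[:,:,::-1])
E
```

```text
time: 30.3
ee_pos: [0.5991, -0.108, 0.24]
tcp_rot: [-30.8, 90.0, -31.0]
wrist_force: [-0.2, -0.7, 0.3]
opening: 0.0725
time: 31.35
ee_pos: [0.5999, 0.3201, 0.2392]
tcp_rot: [169.9, 90.0, 169.9]
wrist_force: [0.1, 0.1, 1.0]
opening: 0.0726
time: 32.35
ee_pos: [0.6005, 0.3175, 0.2397]
tcp_rot: [-170.8, 90.0, -171.0]
wrist_force: [-0.7, -0.0, 0.3]
opening: 0.0727
[0.60058093 0.31748407 0.23975703]
[313 125] 173
[313 126] 173
```

View pics/chk.png

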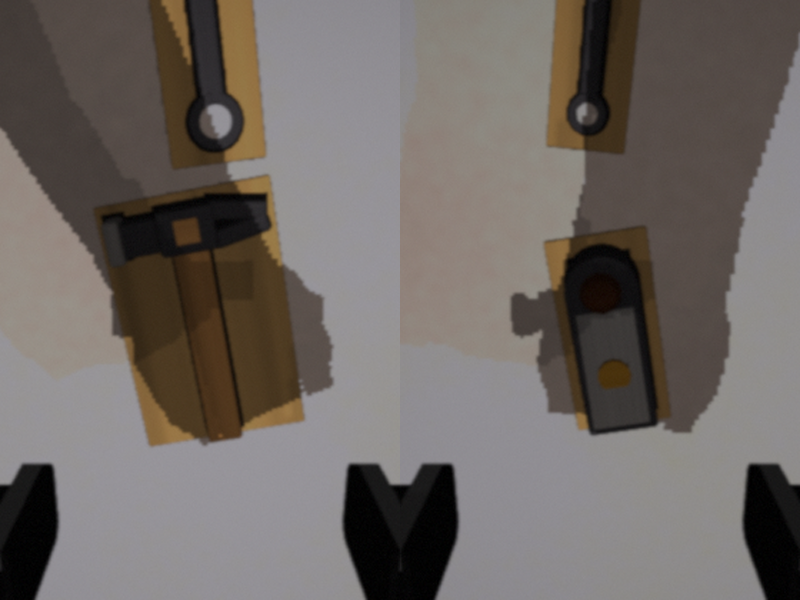

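```bash
python3 - <<'E'
from h import *
import pickle
a=pickle.load(open('a.pkl','rb'));b=pickle.load(open('b.pkl','rb'))
def board(c,p,L,W,nm):
    x,y=proj(c,p)[0].astype(int);w=(cv2.cvtColor(c["color"],cv2.COLOR_RGB2HSV)[...,1]>80).astype(np.uint8)
    q=(c["color"].max(2)<40).astype(np.uint8);m=np.zeros_like(w)
    y0,y1,x0,x1=y-100,y+105,x-75,x+75
    m[y0:y1,x0:x1]=w[y0:y1,x0:x1]
    n,l,st,_=cv2.connectedComponentsWithStats(m)
    m=np.isin(l,[i for i in range(1,n) if st[i,4]>100])
    h=cv2.convexHull(np.argwhere(m)[:,::-1].astype(np.int32))[:,0]
    r=cv2.minAreaRect((ray(c,h,.005)*1000).astype(np.float32));print(nm,np.round(r[0],1),np.round(r[1],1),round(r[2],1))
board(b,[.627,.320,.005],164,108,"hammer board");board(a,[.6345,-.102,.005],130,64,"plane board")
V=a["color"].max(2)
x,y=proj(a,[.6345,-.102,.03])[0].astype(int)
meas(a,(x-50,y-75,x+50,y+85),.035,55,30,"plane")
# handle / dark lines profile perpendicular at two x stations, board height, along y
h=np.radians(190.2);u=np.array([np.cos(h),np.sin(h)]);v=np.array([-u[1],u[0]])
for s in(-20,-50):
    pts=[np.r_[(np.array([627.3,320.1])+s*u+k*v)/1000,.005] for k in range(-22,23,1)]
    px=proj(b,pts).round().astype(int);print(s,[(k,tuple(int(q) for q in b["color"][j,i])) for k,(i,j) in zip(range(-22,23,1),px) if abs(k)>5])
# expected handle-edge pixels at z=.026 vs z=.005, in board-height y units
C=-Ro.from_rotvec(np.ravel(b["rvec"])).as_matrix().T@np.ravel(b["tvec"]);print(C)
for s in(-20,-50):
  for k in(-11,11):
    P=np.r_[(np.array([627.3,320.1])+s*u+k*v)/1000,.026];g=ray(b,proj(b,P),.005)[0]*1000-np.array([627.3,320.1]);print(s,k,(g@v).round(1))
E
```

```text
hammer board [628.8 320.6] [167.8 108.2] 10.4
plane board [ 634.5 -101.8] [130.3  64.1] 8.7
plane px [287 170  67 134] mid 629.9 -102.0 heading 188.6 rect 188.2 ctr 630.0 -102.4 size [118.1  47.4] tail 688.3 -93.1 head 571.6 -110.8
-20 [(-22, (77, 57, 35)), (-21, (78, 58, 36)), (-20, (77, 57, 33)), (-19, (76, 58, 32)), (-18, (80, 59, 36)), (-17, (78, 58, 34)), (-16, (78, 59, 33)), (-15, (80, 60, 35)), (-14, (56, 43, 23)), (-13, (34, 24, 14)), (-12, (34, 23, 13)), (-11, (54, 36, 19)), (-10, (70, 48, 26)), (-9, (77, 53, 29)), (-8, (78, 52, 28)), (-7, (79, 54, 29)), (-6, (79, 54, 30)), (6, (67, 46, 24)), (7, (66, 45, 25)), (8, (64, 42, 21)), (9, (67, 45, 25)), (10, (66, 46, 26)), (11, (60, 41, 21)), (12, (53, 37, 20)), (13, (58, 43, 24)), (14, (70, 53, 31)), (15, (77, 58, 34)), (16, (77, 57, 32)), (17, (75, 56, 32)), (18, (76, 56, 32)), (19, (74, 56, 31)), (20, (75, 56, 33)), (21, (76, 56, 34)), (22, (75, 57, 33))]
-50 [(-22, (76, 58, 33)), (-21, (77, 57, 32)), (-20, (79, 59, 35)), (-19, (78, 59, 33)), (-18, (79, 60, 35)), (-17, (81, 62, 37)), (-16, (80, 60, 35)), (-15, (79, 61, 36)), (-14, (71, 53, 32)), (-13, (52, 40, 23)), (-12, (34, 24, 14)), (-11, (37, 25, 14)), (-10, (73, 50, 27)), (-9, (79, 53, 27)), (-8, (81, 55, 29)), (-7, (81, 54, 30)), (-6, (80, 53, 29)), (6, (74, 51, 28)), (7, (72, 48, 26)), (8, (73, 50, 26)), (9, (74, 50, 27)), (10, (73, 50, 25)), (11, (67, 45, 26)), (12, (58, 40, 22)), (13, (55, 41, 22)), (14, (69, 51, 30)), (15, (75, 56, 32)), (16, (77, 58, 34)), (17, (78, 59, 35)), (18, (76, 57, 33)), (19, (77, 57, 35)), (20, (76, 58, 34)), (21, (75, 56, 32)), (22, (77, 58, 34))]
[0.51645434 0.31769904 0.38287824]
-20 -11 -10.6
-20 11 12.7
-50 -11 -10.6
-50 11 12.7
```

```bash
python3 -m jog '0 0 -30 0;0 0 -75 0;0 0 -75 0;0 0 -75 0;0 0 -75 0;0 0 -75 0;0 0 -75 0;0 0 -75 0'
python3 -c "
from h import *
import pickle
c=cam('wrist','wc');pickle.dump(c,open('b.pkl','wb'));print(status.get_obs()['ee_pos'])"
python3 -m jog '0 -60 0 0;0 -120 0 0;0 -180 0 0;0 -240 0 0;0 -300 0 0;0 -360 0 0;0 -415 0 0;0 -425 0 0'
python3 -m jog '0 -425 0 0;0 0 0 0;0 0 0 0;0 0 0 0;0 0 0 0;0 0 0 0;0 0 0 0;0 0 0 0' >/dev/null 2>&1 || true
python3 -c "
from h import *
print(status.get_obs()['ee_pos'])"
```

```text
time: 33.4
ee_pos: [0.5257, 0.3176, 0.2396]
tcp_rot: [-144.6, 90.0, -144.7]
wrist_force: [-0.4, 0.1, -0.1]
opening: 0.0726
[0.5257137  0.31762236 0.23967872]
time: 34.45
ee_pos: [0.5241, -0.1103, 0.2397]
tcp_rot: [-92.2, 90.0, -92.6]
wrist_force: [0.4, -0.2, -0.4]
opening: 0.0728
[ 0.52449552 -0.10737603  0.23976692]
```

```bash
python3 - <<'E'
from h import *
import pickle
b=pickle.load(open('b.pkl','rb'));a=cam('wrist');out=[]
for c,p,hd,nm in((b,[448,318],187.1,"long"),(a,[461.9,-110.8],174,"short")):
    h=np.radians(hd);u=np.array([np.cos(h),np.sin(h)]);v=np.array([-u[1],u[0]])
    # rectified board-plane crop 180x66 mm at 4px/mm, z=.005 ; +x right
    L=[(-90,-33),(90,-33),(90,33),(-90,33)]
    src=proj(c,[np.r_[(np.array(p)+k*u+j*v)/1000,.005] for k,j in L]).astype(np.float32)
    M=cv2.getPerspectiveTransform(src,np.float32([(0,0),(720,0),(720,264),(0,264)]))
    g=cv2.warpPerspective(c["color"],M,(720,264));out.append(cv2.convertScaleAbs(g,alpha=1.6))
    C=-Ro.from_rotvec(np.ravel(c["rvec"])).as_matrix().T@np.ravel(c["tvec"]);print(nm,"camera in board axes",((C[:2]*1000-p)@np.c_[u,v]).round(),C[2])
cv2.imwrite('pics/chk2.png',np.vstack(out)[:,:,::-1])
E
```

```text
long camera in board axes [ 6. -1.] 0.38277012567290547
short camera in board axes [22. -1.] 0.38289259620242455
```

View pics/chk2.png

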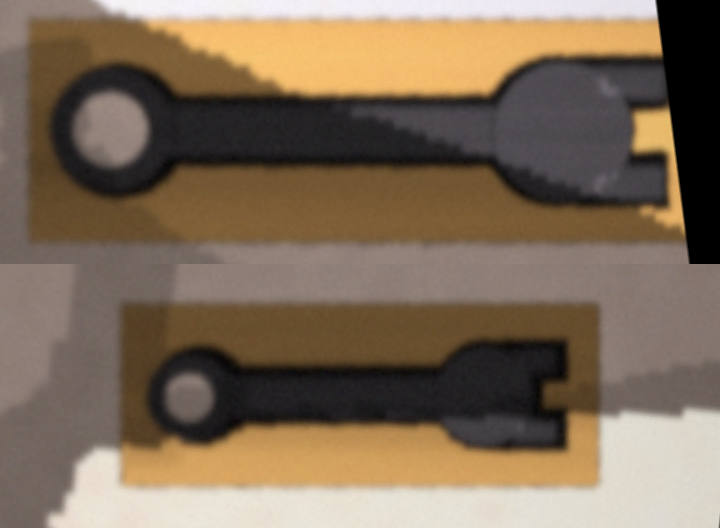

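```bash
python3 -c "
from workcell import bot,status
print(status.get_obs()['time']);print(bot.job_done())"
```

```text
35.5
the job is handed in; nothing more can be done
None
```

All four tools are lying on their own boards, pointing the way they are drawn. I placed them in the order listed: long spanner, short spanner, hammer, block plane. I handed the job in at 35.5 s, with the gripper open and about 0.24 m above the bench.

- **Spanners:** the final close views show both centred on their boards to about 1 mm, with no outline showing.
- **Hammer:** the handle was within about 0.5 mm of where I expected it sideways. A dark strip 2 to 3 mm wide still showed beside it, either a margin of the outline or shadow; I didn't settle which.
- **Block plane:** the heel was within about 1 mm of its target, and the heading agreed to about 0.1°.
- **Paint tin and mug:** I never moved the arm down near them, and wrist forces never rose above about 6.5 N. I did not measure their positions again at the end.

Two things to mention:

- **Unexplained readings:** one oblique camera check put the long spanner 2.5 mm to one side and the short one 3.5 mm. The final views did not bear that out; I put it down to the shallow angle and the outline merging with the tool.
- **A slip in one move:** while getting into position for those last views, one filler move held a stray sideways shift in its first row. The arm was 0.24 m up with nothing in the gripper, and it came back without touching anything.

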